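# Seat the casing cushion and shut the retaining arm

## Task

On the watchmaker's bench, push the round steel casing cushion along the mat with the fingertips until it is fully home against both jaws of the aluminium V stop, and only then push the red retaining arm shut behind it, all the way round. Do not lift or tip the cushion, leave the two brass tins, the cork and the screwdriver where they are, and finish with the gripper clear of everything.

Things in the scene. Friction and masses are not known exactly. Their poses are not given: they have to be found in the camera images.
- cushion: loose round casing cushion: steel-rimmed disc 72 mm in diameter with a black rubber top, 26 mm high, with a brass watch movement 30 mm across and 5 mm high in the middle of its top; about 0.28 kg, lies flat on the mat. Origin: centre of its underside; z up. Round, so its yaw does not matter. Only to be pushed.
- nest: fixed aluminium V stop, 22 mm high. Origin: on the surface, below the centre of the seated cushion. Its level x axis is the direction to push the cushion home; the V opens to -x. The jaws (76 mm long, 14 mm thick, at 45 degrees either side of x, meeting at the back) touch the seated cushion 36 mm from the origin towards (+x,+y) and (+x,-y); a back block ends at x = 75 mm. No floor plate.
- gate (a joint): swing of the red retaining arm, rad; grows as it opens. 0 = fully shut, at its stop, across the mouth of the V along the nest's -y, 4 mm clear of the seated cushion; limit 2.4. In nest x, y it points from the hinge along (-sin q, -cos q); its outer face, to push for shutting, looks along (-cos q, sin q). Friction (about 1 N at the tip) keeps it where it is left.
- gate_hinge (a point): point on the upright hinge axis of the red arm, 19 mm above the surface, in nest coordinates x = -46 mm, y = 63 mm. The hinge post is 16 mm thick, 34 mm high; the arm is 20 mm wide around it. The post stands on a fixed foot 10 mm high (nest y = 53 to 73 mm, x = -53 to 27 mm).
- gate_tip (a point): middle of the free end of the red arm, 90 mm from the hinge axis, 19 mm above the surface. The arm is a straight bar 12 mm thick, 14 mm high (12 to 26 mm above the surface).
- tin_far: loose lidded brass tin, 52 mm in diameter, 20 mm high, on the nest's +y side; leave alone. Origin: centre of its underside
- tin_near: loose lidded brass tin, 52 mm in diameter, 20 mm high, on the nest's -y side; leave alone. Origin: centre of its underside
- cork: loose cork, 34 mm in diameter, 28 mm high, standing; leave alone. Origin: centre of its underside
- driver: loose blue-handled screwdriver, 120 mm long, lying beyond the V stop; leave alone. Origin: under the middle of its length, x axis along it towards the tip
Not all that is in view belongs to the job. What is meant by the cushion is not blue, and is the larger of those in its own colour. There is more than one size of the nest; the job needs the smaller.

How it is judged (in metres and radians):
On the way, in this order (a step that is already met when the one before it is completed fails the run):
1. the cushion is home against both jaws while the retaining arm is still open (horizontal distance between cushion and nest below 0.004 m and value of joint gate above 0.4 rad), for 0.2 s.
2. the retaining arm is shut behind it (horizontal distance between cushion and nest below 0.004 m and value of joint gate below 0.07 rad), for 0.2 s.
At the end, for the whole second after the job is handed in: The cushion lies flat within 4 mm of its home place in the V stop, at rest; the red arm is within 0.07 rad of fully shut; the tins, cork and screwdriver are within 15 mm of where they were (all of step 2 and height (world z) of cushion below 0.004 m and angle between cushion's own z axis and vertical below 0.06 rad and linear speed of cushion below 0.01 m/s and distance of each of tin_far, tin_near, cork, driver from where it was at the start of the episode below 0.015 m); the robot touches nothing.
It fails at once if the cushion is lifted or tipped (more than 8 mm off the surface, or 0.2 rad) (height (world z) of cushion above 0.008 m or angle between cushion's own z axis and vertical above 0.2 rad).
It fails at once if a bystander is pushed away or lifted (moved more than 15 mm): tin_far (distance of tin_far from where it was at the start of the episode above 0.015 m).
It fails at once if a bystander is pushed away or lifted (moved more than 15 mm): tin_near (distance of tin_near from where it was at the start of the episode above 0.015 m).
It fails at once if a bystander is pushed away or lifted (moved more than 15 mm): cork (distance of cork from where it was at the start of the episode above 0.015 m).
It fails at once if a bystander is pushed away or lifted (moved more than 15 mm): driver (distance of driver from where it was at the start of the episode above 0.015 m).
It also fails if it takes over 54 s, if anything falls off the work surface, if the arm or the gripper's body presses on something with over 40 N, if the wrist force passes 120 N, or if a joint passes its speed limit or range.

## Robot

A 6-joint arm with a two-finger parallel gripper is mounted at the origin on the work surface. World frame = base frame: x ahead of the robot, y to its left, z up, the work surface at z = 0. Lengths are in m, angles in degrees, forces in N, time in s.
With the tool pointing down it reaches from about 0.25 to 0.8 m from the base axis. Payload 8.5 kg.
Tool frame: the origin (TCP) lies on the mounting face of the last link; the fingertips stand 173 mm ahead of it and the grasp point (between the pads) lies 155 mm ahead of it (r.grasp_offset is the distance from the TCP to the grasp point, in m); z points along the fingers, y is the line along which they close (so a half turn about z gives the same grasp; the last joint's range is limited). The gripper opens to 85 mm and grips with 20 to 120 N. Pads are 22 mm wide; open, the fingers measure 114 mm over their backs; the gripper's body (76 mm by 85 mm) begins 54 mm behind the grasp point. The pads swing forward as they close: fully open they stand 13 mm farther back than shut.
Start: joints at [63.255, 13.648, -0.773, 75.585, 0, 90], TCP at [0.236, 0.469, 0.405] pointing down, gripper open.
Joint ranges: [-152.45, 152.45], [-59.26, 108.67], [-65.41, 83.53], [-104.44, 129.93], [-82.83, 76.93], [-180, 180]. Speed limits (degrees/s): [127.2, 127.2, 159.86, 180, 180, 180].

## Interface

Orientations are given as [roll, pitch, yaw] about the fixed x, y, z axes, in that order (R = Rz(yaw) Ry(pitch) Rx(roll)).
In Python, from plant import r gives the robot as it stands.
- The arm moves only by the tool inch_along, called after "Request:" as name(argument=value, ...), one argument or row to a line, values as JSON. Schema: {"type":"object","properties":{"offsets":{"type":"object","properties":{"segments":{"type":"array","items":{"type":"array","items":{"type":"number"},"minItems":5,"maxItems":5},"minItems":1,"maxItems":10}},"additionalProperties":false,"required":["segments"]},"only":{"type":"string"},"quiet":{"type":"boolean"},"lines":{"type":"string"}},"required":["offsets"],"additionalProperties":false}. offsets is an object whose key "segments" holds a list of rows, 1 to 10 of them, each of 5 numbers: dx, dy, dz in shares of 0.6 m (1.0 is 0.6 m), then a turn about the tool's z in fractions of the full range, 1 being 60 degrees, then the opening from 0.0 (shut) to 1.0 (fully open); each row shifts and turns the commanded pose from where the row before left it, along the tool's axes as they then stand; what a row does not reach is not made up. A row lasts 1/12 s, in which the tool goes at most 0.0417 m and 7.16 degrees, less where a joint would pass 70% of its speed; a pose out of reach is approached as far as the arm can. The fingers move at their own pace and stop on an object; the grip force is fixed at half the most. Time passes only in rows, so rows that do not move let the fingers close. The tool returns the time, the measured TCP pose, the force, the opening and the grip force at its end. only (a regular expression) keeps the lines of the reply that match it, lines (a string "A,B") keeps lines A to B, and quiet returns only ok. A shift or turn number past 1, either way, is cut back to 1. Input that does not fit is refused with a message, and nothing moves.
- r.get_state(): the state, without advancing time (a new reading comes with each control period).
- r.capture(name): name is "scene" or "side" or "wrist"; returns the picture (400x640x3 uint8, blue, green, red); there is no depth.
- r.calibration(name): a dict with "vfov" (degrees; the focal length in pixels is half the picture's height over the tangent of half this angle, whatever the lens; pixels are square), "cx", "cy" (the principal point, pixels), "R" (3x3) and "t" (3): a world point X has camera coordinates R X + t. Camera axes: x right, y down, z forward; pixel columns grow to the right and rows downward; lengths in m; the calibration is good to about 2 mm. A picture is of the moment at which its call begins: read the wrist's pose just before it. calibration takes no time and is no camera call; for the wrist camera it gives the pose at the moment of the call.
- r.close_job(): hands the job in; it is judged then, once.
The state is a dict: "time_s": time; "joint_pos": joint angles; "qvel": joint speeds; "joint_torque": joint torques, N m; "ee_pos": TCP position; "tool_rot": TCP orientation; "contact_force": force on the tool from outside, world axes, zero at the start; "wrist_torque": the same for the moment, N m; "finger_gap": opening from 0.0 (shut) to 1.0 (fully open); "grip_force": force on a finger pad.
Only numpy, scipy, OpenCV 4.12 (cv2) and the standard library are available. Lean on these libraries where they do the work, as an engineer would, in place of code of your own. Each camera call takes 0.05 s, during which the arm holds its last target. There are 200 camera calls.

## Working session

There is one attempt and no reset: what is moved stays moved. The work goes in short steps, Python scripts to look and compute and a tool call to move; the robot and the scene stay as the last step left them, time stands still between calls to the robot, and variables do not carry over. Pictures are saved under pics/ and viewed, at most 10 in all, crops included, and the job is handed in when it is done.

```bash
mkdir -p pics; python3 - <<'E'
from plant import r
import cv2
for n in ("scene","side"):
    cv2.imwrite(f"pics/{n}0.png",r.capture(n))
    c=r.calibration(n);print(n,c)
s=r.get_state();print(s)
E
```

```text
scene {'vfov': 44.11643146338631, 'cx': 318.95472092163897, 'cy': 202.0003072202565, 'R': array([[ 0.65521181,  0.75529038,  0.01529452],
       [ 0.50546148, -0.42326014, -0.75190395],
       [-0.56143226,  0.50038714, -0.65909524]]), 't': array([-0.30783683, -0.23142125,  1.47082688])}
side {'vfov': 48.73369111485195, 'cx': 312.6602258336086, 'cy': 197.49419018589109, 'R': array([[ 0.9886448 , -0.14924204,  0.01755795],
       [-0.09545901, -0.71396752, -0.69364109],
       [ 0.11605622,  0.68408859, -0.72010677]]), 't': array([-0.50995591,  0.03819425,  1.02329149])}
{'time_s': 0.1, 'joint_pos': array([ 6.32529225e+01,  1.36774312e+01, -8.11630294e-01,  7.55841410e+01,
       -1.46417871e-03,  9.00005958e+01]), 'qvel': array([ 0.07627802,  0.0046893 ,  0.09487274, -0.02041739,  0.01958805,
        0.00936159]), 'joint_torque': array([-1.86652629e-03, -5.39723146e+01,  3.46995485e+01,  1.34151016e-02,
       -1.22692154e-04, -1.23667579e-05]), 'ee_pos': array([0.23621464, 0.46869317, 0.40414586]), 'tool_rot': array([-1.79926798e+02,  1.46493877e-03,  1.53252329e+02]), 'contact_force': array([-0.01813044, -0.39281972, -0.75903973]), 'wrist_torque': array([-0.01528074, -0.02477319, -0.00363736]), 'grip_force': 0.0, 'finger_gap': 0.9993747069007886}
```

View pics/scene0.png

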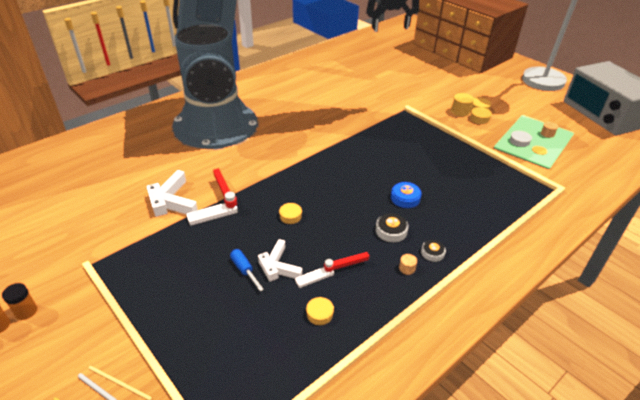

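View pics/side0.png

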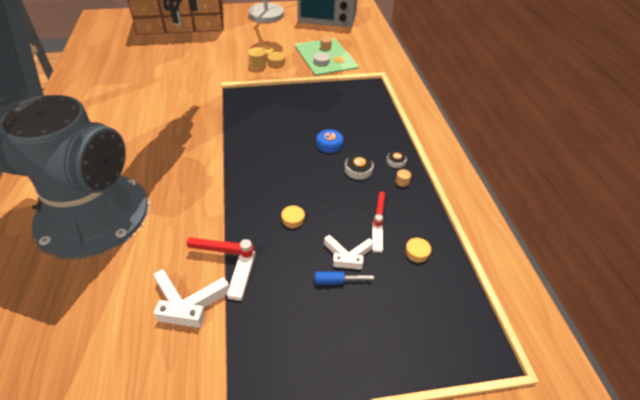

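The scene picture shows the small V at about (280,265), the larger cushion at (392,228), the arm hinge at (329,267) with its tip at (368,257), the tins at (290,213) and (320,311), and the cork at (408,264). In the side picture the V is at (348,250), the cushion at (359,166) and the hinge at (379,219). I'll enlarge both for exact pixels.

```bash
python3 - <<'E'
import cv2,numpy as np
for n,(x,y,w,h) in dict(scene=(225,175,230,155),side=(265,120,180,170)).items():
    f=3.4
    im=cv2.imread(f"pics/{n}0.png")[y:y+h,x:x+w]
    im=cv2.resize(im,None,fx=f,fy=f,interpolation=cv2.INTER_CUBIC)
    for k in range(0,w,20): cv2.line(im,(int(k*f),0),(int(k*f),8),(0,255,0),1);cv2.putText(im,str(x+k),(int(k*f),18),0,.35,(0,255,0),1)
    for k in range(0,h,20): cv2.line(im,(0,int(k*f)),(8,int(k*f)),(0,255,0),1);cv2.putText(im,str(y+k),(8,int(k*f)+4),0,.35,(0,255,0),1)
    cv2.imwrite(f"pics/{n}1.png",im)
E
```

```text
(no output)
```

View pics/scene1.png

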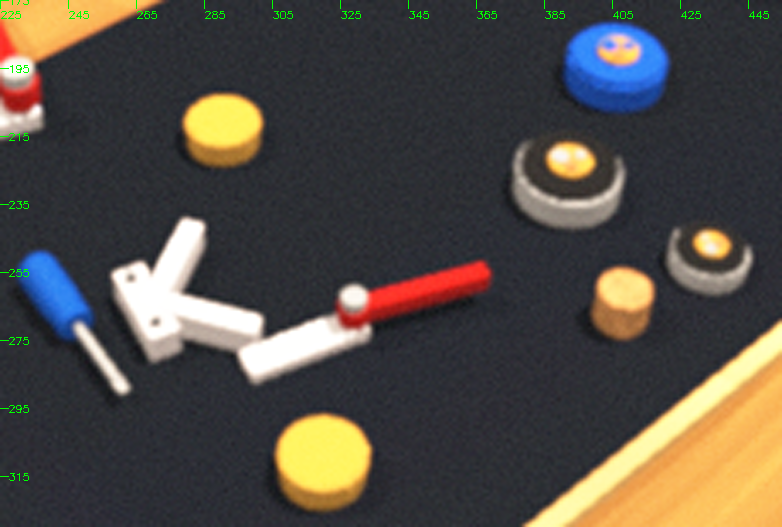

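View pics/side1.png

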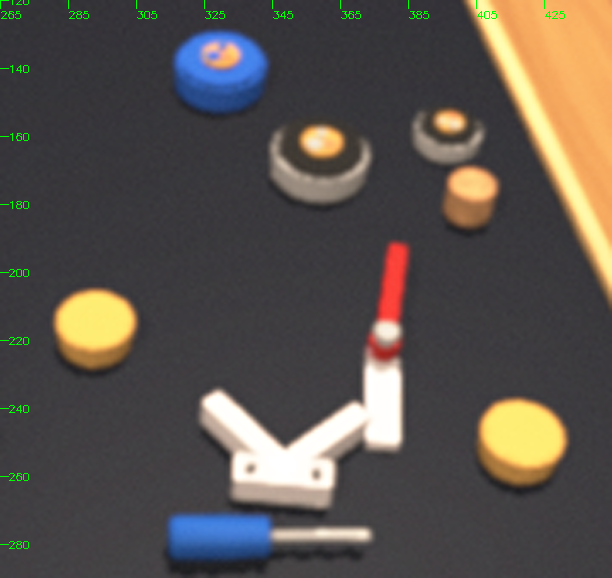

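The enlarged views give clear pixels for the hinge post top, the arm tip, the jaw ends, the foot corners, the cushion's movement, and the tins and cork. I'll fit the nest pose and triangulate the rest.

```bash
cat > h.py <<'E'
from plant import r
import numpy as np
from scipy.optimize import least_squares
C={n:r.calibration(n) for n in("scene","side")}
def proj(n,X,c=None):
    c=c or C[n];f=200/np.tan(np.radians(c["vfov"]/2));p=c["R"]@np.asarray(X)+c["t"]
    return np.array([c["cx"]+f*p[0]/p[2],c["cy"]+f*p[1]/p[2]])
def nest2w(P,x,y,z):
    c,s=np.cos(P[2]),np.sin(P[2]);return np.array([P[0]+c*x-s*y,P[1]+s*x+c*y,z])
def tri(z,**o):
    return least_squares(lambda p:np.concatenate([proj(n,[p[0],p[1],z])-o[n] for n in o]),[.5,.2])
E
python3 - <<'E'
from h import *
pts=[("side",-46,63,.034,378.5,217),("scene",-46,63,.034,328.8,260.9),("side",27,53,.010,372.4,250.9),("side",27,73,.010,382.9,251.5),
("scene",27,53,.010,295.3,277.6),("scene",27,73,.010,299.4,284.4),("side",-1.4,-52.3,.022,329.7,235),("side",8.5,-62.2,.022,324.7,238.2),("side",-1.4,52.3,.022,369.4,238.5),
("scene",-1.4,-52.3,.022,285.3,241.5),("scene",8.5,-62.2,.022,279.1,239.1),("scene",-1.4,52.3,.022,302,267.4)]
f=lambda P:np.concatenate([proj(n,nest2w(P,x/1e3,y/1e3,z))-[u,v] for n,x,y,z,u,v in pts])
s=least_squares(f,[.5,.1,-1.57],loss="soft_l1");P=s.x
print("nest",P[:2],np.degrees(P[2]));print(f(P).reshape(-1,2).round(1).tolist())
c,sn=np.cos(P[2]),np.sin(P[2]);R=np.array([[c,sn],[-sn,c]])
for k,z,a,b in [("cushion",.031,(392.9,222.1),(359.4,161.5)),("cork",.028,(408.5,257.9),(403.8,173.5)),("blue",.03,(407,188.8),(330,135.6)),("small",.025,(434.4,246.5),(397.4,155.9)),
 ("tinA",.02,(290.6,211.5),(292.9,213.5)),("tinB",.02,(320,307.9),(418.5,248.2)),("tip",.026,(367,253),(382,192.2))]:
    t=tri(z,scene=a,side=b);print(k,t.x.round(4),"res",t.fun.round(1),"nest",(R@(t.x-P[:2])*1e3).round(1))
E
```

```text
nest [ 0.57364502 -0.16067939] -101.323593336491
[[-0.1, 0.4], [-1.0, 0.4], [1.9, -1.0], [0.7, -1.1], [-0.8, 1.2], [-0.4, 1.1], [-3.6, -1.2], [-3.3, -1.1], [4.6, -2.4], [-1.6, -3.5], [-1.4, -2.4], [4.4, 2.2]]
cushion [0.6472 0.0663] res [-0.5 -0.6  0.7 -0.4] nest [-237.    27.5]
cork [0.7446 0.0111] res [ 0.1  0.7 -0.6 -0.2] nest [-202.   133.9]
blue [0.59   0.1806] res [-0.1  0.1  0.  -0.2] nest [-337.8  -50.9]
small [0.7538 0.0832] res [-0.7 -0.5  1.  -0.9] nest [-274.5  128.7]
tinA [ 0.4594 -0.0799] res [-0.1 -1.2  0.7  0.4] nest [ -56.8 -127.9]
tinB [ 0.7141 -0.2113] res [-0.6 -0.   0.4 -0.8] nest [ 22.1 147.7]
tip [ 0.6758 -0.0438] res [-0.1  0.2 -0.1 -0.2] nest [-134.7   77.2]
```

```bash
python3 - <<'E'
from h import *
q=.70711
def jaw(sg,d,e): return (d*q-e*q, sg*(d*q+e*q))
pts=[("side",-46,63,.034,378.5,217),("scene",-46,63,.034,328.8,260.9),("side",27,53,.010,372.4,250.9),("side",27,73,.010,382.9,251.5),
("scene",27,53,.010,295.3,277.6),("scene",27,73,.010,299.4,284.4)]
js=[("side",-1,36,329.7,235),("side",-1,50,324.7,238.2),("side",1,36,369.4,238.5),("scene",-1,36,285.3,241.5),("scene",-1,50,279.1,239.1),("scene",1,36,302,267.4)]
def f(P):
    L=[proj(n,nest2w(P,x/1e3,y/1e3,z))-[u,v] for n,x,y,z,u,v in pts]
    for n,sg,d,u,v in js:
        x,y=jaw(sg,d,P[3]*1e3);L.append(proj(n,nest2w(P,x/1e3,y/1e3,.022))-[u,v])
    return np.concatenate(L)
s=least_squares(f,[.5,.1,-1.57,.038]);P=s.x
print("nest",P,np.degrees(P[2]));print(f(P).reshape(-1,2).round(1).tolist())
c,sn=np.cos(P[2]),np.sin(P[2]);R=np.array([[c,sn],[-sn,c]])
for k,p in dict(cushion=[.6472,.0663],cork=[.7446,.0111],tinA=[.4594,-.0799],tinB=[.7141,-.2113],tip=[.6758,-.0438]).items(): print(k,(R@(np.array(p)-P[:2])*1e3).round(1))
open("P.txt","w").write(" ".join(map(str,P[:3])))
E
```

```text
nest [ 0.57392144 -0.15613229 -1.82020591  0.02537212] -104.29011675323001
[[0.7, 0.0], [-0.1, 0.8], [0.9, -1.7], [-0.3, -1.5], [-0.5, 0.2], [-0.5, 0.2], [-0.0, -0.3], [0.1, -0.3], [0.1, -0.2], [-0.8, -0.9], [-0.5, -0.0], [-0.7, 0.2]]
cushion [-233.6   16.1]
cork [-204.2  124.1]
tinA [ -45.6 -129.8]
tinB [ 18.9 149.5]
tip [-134.   71.]
```

Units first: shifts go in shares of 0.6 m and turns go in shares of 60 degrees. So 7.05 degrees is 0.1175.

```bash
cat >> h.py <<'E'
def st():
    P=np.array(list(map(float,open("P.txt").read().split())));s=r.get_state();d=s["ee_pos"][:2]-P[:2];c,n=np.cos(P[2]),np.sin(P[2])
    print("t",s["time_s"],"nest xy mm",np.round([(c*d[0]+n*d[1])*1e3,(-n*d[0]+c*d[1])*1e3],1),"z",s["ee_pos"][2].round(4),"yaw err",round(s["tool_rot"][2]-np.degrees(P[2])-180,2),"F",s["contact_force"].round(1),"gap",round(s["finger_gap"],2))
E
```

Request:
inch_along(
  offsets={"segments":[[0, 0, 0, 0.1175, 0.47], [0, 0, 0, 0.1175, 0.47], [0, 0, 0, 0.1175, 0.47], [0, 0, 0, 0.1175, 0.47], [0, 0, 0, 0.1175, 0.47], [0, 0, 0, 0.1175, 0.47], [0, 0, 0, 0.1175, 0.47], [0, 0, 0, 0.1175, 0.47], [0, 0, 0, 0.1175, 0.47], [0, 0, 0, 0.1175, 0.47]]},
)

```text
time_s: 0.93
ee_pos: [0.2362, 0.4687, 0.4043]
tool_rot: [-180.0, 0.1, 82.4]
contact_force: [0.2, -0.3, 0.5]
finger_gap: 0.472
grip_force: 0.0
```

```bash
python3 -c "from h import *;st()"
```

```text
t 0.9333 nest xy mm [-522.2 -481.5] z 0.4043 yaw err 6.69 F [ 0.2 -0.3  0.5] gap 0.47
```

Converted, 0.0355 m is 0.0592, -0.0158 m is -0.0263, 6.7 degrees is 0.1117.

Request:
inch_along(
  offsets={"segments":[[0, 0, 0, 0.1117, 0.47], [-0.0263, 0.0592, 0, 0, 0.47], [-0.0263, 0.0592, 0, 0, 0.47], [-0.0263, 0.0592, 0, 0, 0.47], [-0.0263, 0.0592, 0, 0, 0.47], [-0.0263, 0.0592, 0, 0, 0.47], [-0.0263, 0.0592, 0, 0, 0.47], [-0.0263, 0.0592, 0, 0, 0.47], [-0.0263, 0.0592, 0, 0, 0.47], [-0.0263, 0.0592, 0, 0, 0.47]]},
  quiet=true,
)

```text
ok
```

Request:
inch_along(
  offsets={"segments":[[-0.0263, 0.0592, 0, 0, 0.47], [-0.0263, 0.0592, 0, 0, 0.47], [-0.0263, 0.0592, 0, 0, 0.47], [-0.0263, 0.0592, 0, 0, 0.47], [-0.0263, 0.0592, 0, 0, 0.47], [0, 0, 0.0583, 0, 0.47], [0, 0, 0.0583, 0, 0.47], [0, 0, 0.0583, 0, 0.47], [0, 0, 0, 0, 0.47], [0, 0, 0, 0, 0.47]]},
)

```text
time_s: 2.6
ee_pos: [0.6646, 0.1341, 0.2981]
tool_rot: [-179.8, 0.1, 76.1]
contact_force: [-0.1, -0.1, 0.8]
finger_gap: 0.467
grip_force: 0.0
```

```bash
python3 -c "
from h import *;st()
import cv2;c=r.calibration('wrist');im=r.capture('wrist')
P=np.array(list(map(float,open('P.txt').read().split())))
for X in [(.6472,.0663,.031),tuple(nest2w(P,0,0,0)),tuple(nest2w(P,-.046,.063,.034)),(.6758,-.0438,.026)]:
  p=proj('wrist',X,c);print(p)
  cv2.drawMarker(im,tuple(int(v) for v in p),(0,255,0),0,12,1)
cv2.imwrite('pics/w1.png',im)"
```

```text
t 2.6 nest xy mm [-303.7   16.3] z 0.2981 yaw err 0.34 F [-0.1 -0.1  0.8] gap 0.47
[315.65704694 280.67467395]
[299.73758157 452.31285818]
[362.61853611 454.10796639]
[374.64617271 374.45016845]
```

View pics/w1.png

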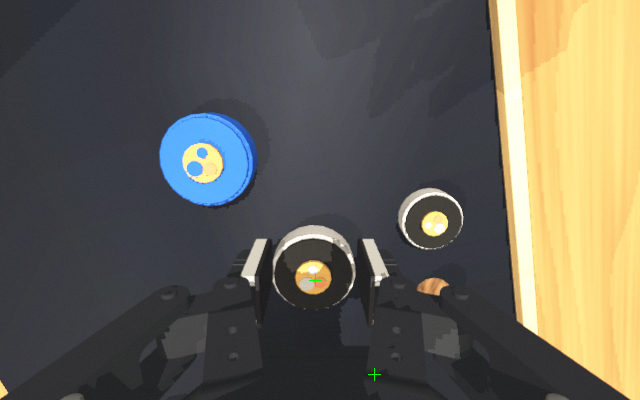

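The wrist view shows the cushion's movement at (313,276), within about 4 px of the predicted (316,281), centred between the fingers. The blue one at (205,160) and the small one at (433,220) are clear of the descent. Descending.

Converted, 0.039 m is 0.065, 0.028 m is 0.0467, -0.34 degrees is -0.0057.

Request:
inch_along(
  offsets={"segments":[[0, 0, 0.065, -0.0057, 0.47], [0, 0, 0.065, 0, 0.47], [0, 0, 0.0467, 0, 0.47], [0, 0, 0.0183, 0, 0.47], [0, 0, 0, 0, 0.47]]},
)

```text
time_s: 3.07
ee_pos: [0.6653, 0.1346, 0.1823]
tool_rot: [-179.9, 0.0, 76.4]
contact_force: [-0.3, -0.1, 0.4]
finger_gap: 0.469
grip_force: 0.0
```

```bash
python3 -c "
from h import *;st()
import cv2;im=r.capture('side')[90:270,250:440]
cv2.imwrite('pics/s2.png',cv2.resize(im,None,fx=3.2,fy=3.2,interpolation=2))"
```

```text
t 3.0667 nest xy mm [-304.3   16.8] z 0.1823 yaw err 0.71 F [-0.3 -0.1  0.4] gap 0.47
```

View pics/s2.png

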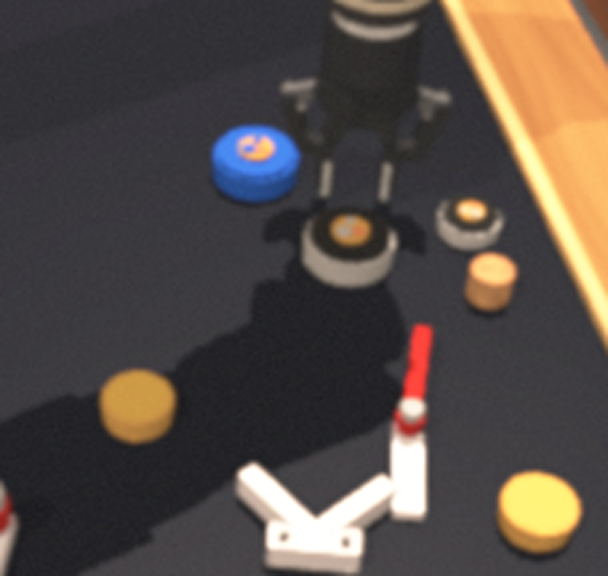

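The fingers straddle just behind the cushion at (350,235 in the crop), with nothing touching. Pushing.

Converted, -0.018 m is -0.03, -0.0015 m is -0.0025, 0.7 degrees is 0.0117.

Request:
inch_along(
  offsets={"segments":[[-0.0167, 0, 0, 0.0117, 0.47], [-0.025, 0, 0, 0, 0.47], [-0.03, -0.0017, 0, 0, 0.47], [-0.03, -0.0025, 0, 0, 0.47], [-0.03, -0.0025, 0, 0, 0.47], [-0.03, -0.0025, 0, 0, 0.47], [-0.03, -0.0025, 0, 0, 0.47], [-0.03, -0.0025, 0, 0, 0.47], [-0.03, -0.0025, 0, 0, 0.47], [-0.03, -0.0025, 0, 0, 0.47]]},
)

```text
time_s: 3.95
ee_pos: [0.6117, -0.0289, 0.184]
tool_rot: [179.9, -0.0, 75.6]
contact_force: [1.9, 2.8, 2.6]
finger_gap: 0.468
grip_force: 1.9
```

```bash
python3 -c "
from h import *;st()
import cv2;im=r.capture('side')[130:310,250:440]
cv2.imwrite('pics/s3.png',cv2.resize(im,None,fx=3.2,fy=3.2,interpolation=2))"
```

```text
t 3.95 nest xy mm [-132.6    5.3] z 0.184 yaw err -0.07 F [1.9 2.8 2.6] gap 0.47
```

View pics/s3.png

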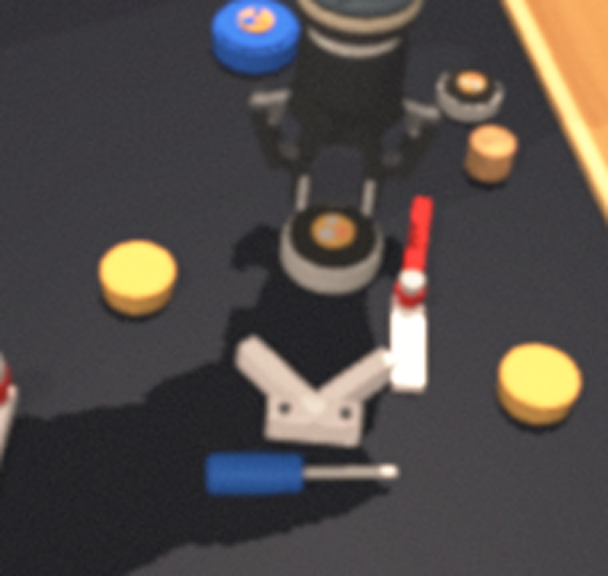

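The cushion is cradled at (332,240 in the crop), flat and centred, and the red arm is clear at (420,230). Continuing.

Converted, -0.015 m is -0.025, -0.012 m is -0.02.

Request:
inch_along(
  offsets={"segments":[[-0.025, -0.0017, 0, 0, 0.47], [-0.025, -0.0017, 0, 0, 0.47], [-0.025, -0.0017, 0, 0, 0.47], [-0.02, -0.0017, 0, 0, 0.47], [-0.0167, -0.0017, 0, 0, 0.47], [-0.0133, 0, 0, 0, 0.47], [-0.0083, 0, 0, 0, 0.47], [0, 0, 0, 0, 0.47], [0, 0, 0, 0, 0.47]]},
)

```text
time_s: 4.75
ee_pos: [0.5877, -0.1032, 0.1824]
tool_rot: [-180.0, 0.0, 75.7]
contact_force: [0.3, 0.3, 0.4]
finger_gap: 0.467
grip_force: 0.0
```

```bash
python3 -c "
from h import *;st()"
```

```text
t 4.75 nest xy mm [-54.7   0.3] z 0.1824 yaw err -0.04 F [0.3 0.3 0.4] gap 0.47
```

Converted, -0.004 m is -0.0067.

Request:
inch_along(
  offsets={"segments":[[-0.0067, 0, 0, 0, 0.47], [-0.0067, 0, 0, 0, 0.47], [-0.0067, 0, 0, 0, 0.47], [0, 0, 0, 0, 0.47]]},
)

```text
time_s: 5.08
ee_pos: [0.5847, -0.115, 0.1825]
tool_rot: [-180.0, 0.0, 75.7]
contact_force: [0.4, 0.5, -0.2]
finger_gap: 0.47
grip_force: 0.1
```

```bash
python3 -c "
from h import *;st()"
```

```text
t 5.0833 nest xy mm [-42.5   0.3] z 0.1825 yaw err -0.03 F [ 0.4  0.5 -0.2] gap 0.47
```

Request:
inch_along(
  offsets={"segments":[[-0.005, 0, 0, 0, 0.47], [0, 0, 0, 0, 0.47], [0, 0, 0, 0, 0.47]]},
)

```text
time_s: 5.33
ee_pos: [0.5838, -0.1166, 0.1825]
tool_rot: [-179.9, -0.1, 75.8]
contact_force: [-0.0, 7.3, 0.5]
finger_gap: 0.466
grip_force: 3.9
```

```bash
python3 -c "
from h import *;st()"
```

```text
t 5.3333 nest xy mm [-40.8  -0.2] z 0.1825 yaw err 0.04 F [-0.   7.3  0.5] gap 0.47
```

Converted, -0.003 m is -0.005.

Request:
inch_along(
  offsets={"segments":[[-0.005, 0, 0, 0, 0.47], [0, 0, 0, 0, 0.47], [0, 0, 0, 0, 0.47], [0, 0, 0, 0, 0.47]]},
)

```text
time_s: 5.67
ee_pos: [0.5831, -0.118, 0.1825]
tool_rot: [-179.9, -0.3, 75.8]
contact_force: [0.1, 17.2, 2.3]
finger_gap: 0.469
grip_force: 8.8
```

```bash
python3 -c "
from h import *;st()
import cv2
a=r.capture('side')[190:290,290:440];b=r.capture('scene')[200:300,240:390]
cv2.imwrite('pics/s4.png',cv2.resize(np.vstack([a,b]),None,fx=3,fy=3,interpolation=2))"
```

```text
t 5.6667 nest xy mm [-39.2  -0.6] z 0.1825 yaw err 0.13 F [ 0.1 17.2  2.3] gap 0.47
```

View pics/s4.png

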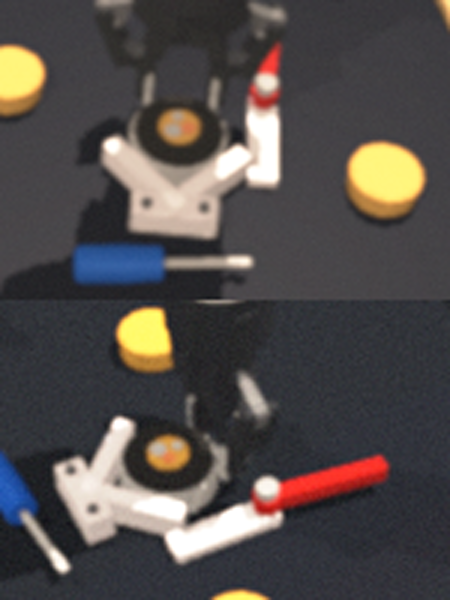

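```bash
python3 -c "
from h import *
P=np.array(list(map(float,open('P.txt').read().split())))
t=tri(.031,scene=(295.7,251),side=(350,232));d=t.x-P[:2];c,n=np.cos(P[2]),np.sin(P[2]);print(t.fun.round(1),(c*d[0]+n*d[1])*1e3,(-n*d[0]+c*d[1])*1e3)"
```

```text
[-0.4 -0.6  0.6 -0.1] 1.6934156322523466 1.325826312585583
```

The cushion measures 1.7 and 1.3 mm from the nest origin, which is within measuring error. The reaction leans slightly to one jaw, so I'll nudge it sideways under load and then look at the force.

Request:
inch_along(
  offsets={"segments":[[0, -0.0033, 0, 0, 0.47], [0, -0.0033, 0, 0, 0.47], [0, 0, 0, 0, 0.47], [0, 0, 0, 0, 0.47]]},
)

```text
time_s: 6.1
ee_pos: [0.5815, -0.1176, 0.1834]
tool_rot: [179.8, -0.3, 75.9]
contact_force: [8.8, 14.1, -1.8]
finger_gap: 0.464
grip_force: 8.8
```

```bash
python3 -c "
from h import *;st()"
```

```text
t 6.1 nest xy mm [-39.2  -2.2] z 0.1834 yaw err 0.15 F [ 8.8 14.1 -1.8] gap 0.46
```

Request:
inch_along(
  offsets={"segments":[[0, 0.0033, 0, 0, 0.47], [0, 0.0033, 0, 0, 0.47], [0, 0.0033, 0, 0, 0.47], [0, 0, 0, 0, 0.47], [0, 0, 0, 0, 0.47]]},
)

```text
time_s: 6.52
ee_pos: [0.5841, -0.1183, 0.1823]
tool_rot: [-179.7, -0.3, 75.8]
contact_force: [-4.1, 18.6, 4.8]
finger_gap: 0.469
grip_force: 11.1
```

```bash
python3 -c "
from h import *;st()"
```

```text
t 6.5167 nest xy mm [-39.2   0.5] z 0.1823 yaw err 0.11 F [-4.1 18.6  4.8] gap 0.47
```

It resists stiffly in both directions, so it is seated in both jaws. Retreating, rising, and going round to the outer side of the red arm.

Converted, 0.037 m is 0.0617, -0.035 m is -0.0583.

Request:
inch_along(
  offsets={"segments":[[0.0117, 0, 0, 0, 0.47], [0.025, 0, 0, 0, 0.47], [0.05, 0, 0, 0, 0.47], [0.0417, 0, 0, 0, 0.47], [0, 0, -0.0583, 0, 0.47], [0, 0, -0.0583, 0, 0.2], [0, 0.0617, -0.0167, 0, 0], [0, 0.0617, 0, 0, 0], [0, 0.0617, 0, 0, 0], [0, 0, 0, 0, 0]]},
)

```text
time_s: 7.35
ee_pos: [0.7174, -0.0744, 0.2619]
tool_rot: [179.7, 0.0, 75.7]
contact_force: [-1.7, -0.1, -1.0]
finger_gap: 0.001
grip_force: 0.0
```

```bash
python3 -c "
from h import *;st()"
```

```text
t 7.35 nest xy mm [-114.6  118.8] z 0.2619 yaw err -0.05 F [-1.7 -0.1 -1. ] gap 0.0
```

Request:
inch_along(
  offsets={"segments":[[0, 0, 0, 0, 0], [0, 0, 0, 0, 0]]},
)

```text
time_s: 7.52
ee_pos: [0.7116, -0.0731, 0.2618]
tool_rot: [-179.9, 0.0, 75.7]
contact_force: [-0.9, 0.5, -0.8]
finger_gap: -0.005
grip_force: 0.0
```

```bash
python3 -c "
from h import *;st()
import cv2
a=r.capture('side')[170:290,260:440]
cv2.imwrite('pics/s5.png',cv2.resize(a,None,fx=3.5,fy=3.5,interpolation=2))"
```

```text
t 7.5167 nest xy mm [-114.4  113. ] z 0.2618 yaw err -0.01 F [-0.9  0.5 -0.8] gap -0.01
```

View pics/s5.png

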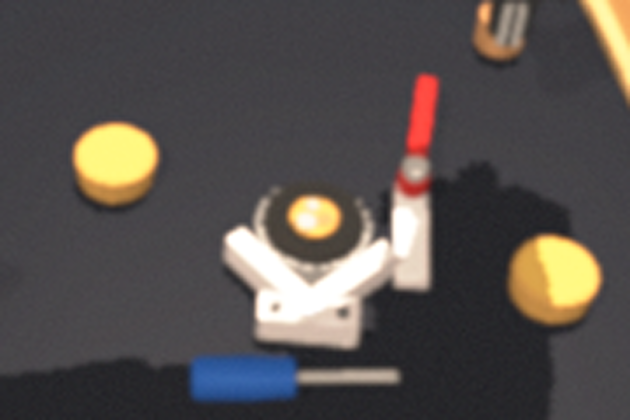

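The cushion sits in the V at (315,235), both jaws touching. The arm is still open at (425,120), and the gripper is high at (500,30). Descending outside the arm, then sweeping it round in an arc.

Converted, 0.035 m is 0.0583, 0.004 m is 0.0067.

Request:
inch_along(
  offsets={"segments":[[0, 0, 0.0583, 0, 0], [0, 0, 0.0583, 0, 0], [0, 0, 0.0167, 0, 0], [0, 0, 0, 0, 0], [0.0067, -0.025, 0, 0, 0], [0, -0.0242, 0, 0, 0], [0.0028, -0.0142, 0, 0, 0], [0.0028, -0.0142, 0, 0, 0], [-0.0008, -0.0155, 0, 0, 0], [-0.0008, -0.0155, 0, 0, 0]]},
)

```text
time_s: 8.4
ee_pos: [0.6506, -0.0511, 0.1844]
tool_rot: [179.8, -0.0, 75.7]
contact_force: [1.0, -0.7, -0.2]
finger_gap: 0.001
grip_force: 0.5
```

```bash
python3 -c "
from h import *;st()"
```

```text
t 8.4 nest xy mm [-120.7   48.3] z 0.1844 yaw err -0.0 F [ 1.  -0.7 -0.2] gap 0.0
```

Converted, -0.0106 m is -0.0177, -0.0094 m is -0.0157.

Request:
inch_along(
  offsets={"segments":[[-0.0053, -0.0157, 0, 0, 0], [-0.0053, -0.0157, 0, 0, 0], [-0.01, -0.0143, 0, 0, 0], [-0.01, -0.0143, 0, 0, 0], [-0.0145, -0.011, 0, 0, 0], [-0.0145, -0.011, 0, 0, 0], [-0.0177, -0.0065, 0, 0, 0], [-0.0142, -0.0065, 0, 0, 0], [0, 0, 0, 0, 0], [0, 0, 0, 0, 0]]},
)

```text
time_s: 9.23
ee_pos: [0.5815, -0.0912, 0.1828]
tool_rot: [-180.0, 0.0, 75.6]
contact_force: [0.4, -0.5, 0.4]
finger_gap: -0.002
grip_force: 0.0
```

```bash
python3 -c "
from h import *;st()"
```

```text
t 9.2333 nest xy mm [-64.8  -8.7] z 0.1828 yaw err -0.09 F [ 0.4 -0.5  0.4] gap -0.0
```

Now press to the stop in small steps, watching the force.

Converted, -0.003 m is -0.005, -0.002 m is -0.0033.

Request:
inch_along(
  offsets={"segments":[[-0.005, 0, 0, 0, 0], [-0.0033, 0, 0, 0, 0], [0, 0, 0, 0, 0], [0, 0, 0, 0, 0]]},
)

```text
time_s: 9.57
ee_pos: [0.581, -0.0935, 0.1827]
tool_rot: [-180.0, -0.3, 75.8]
contact_force: [1.9, 13.2, 3.0]
finger_gap: 0.002
grip_force: 6.6
```

```bash
python3 -c "
from h import *;st()"
```

```text
t 9.5667 nest xy mm [-62.4  -8.6] z 0.1827 yaw err 0.11 F [ 1.9 13.2  3. ] gap 0.0
```

Request:
inch_along(
  offsets={"segments":[[-0.0033, 0, 0, 0, 0], [-0.0033, 0, 0, 0, 0], [0, 0, 0, 0, 0], [0, 0, 0, 0, 0]]},
)

```text
time_s: 9.9
ee_pos: [0.5806, -0.0951, 0.1828]
tool_rot: [-180.0, -0.6, 76.0]
contact_force: [4.9, 29.9, 1.7]
finger_gap: 0.001
grip_force: 14.7
```

```bash
python3 -c "
from h import *;st()"
```

```text
t 9.9 nest xy mm [-60.8  -8.6] z 0.1828 yaw err 0.25 F [ 4.9 29.9  1.7] gap 0.0
```

The arm is firmly at its stop: 30 N at x = -61 against the expected -63. Backing away and rising, then a last look.

Converted, -0.035 m is -0.0583, 0.03 m is 0.05.

Request:
inch_along(
  offsets={"segments":[[0.0167, 0, 0, 0, 0], [0.05, 0, 0, 0, 0], [0.0333, 0, -0.0167, 0, 0], [0, 0, -0.0583, 0, 0], [0, 0, -0.0583, 0, 0], [0.05, 0, -0.0583, 0, 0], [0.05, 0, 0, 0, 0], [0, 0, 0, 0, 0], [0, 0, 0, 0, 0]]},
)

```text
time_s: 10.65
ee_pos: [0.6087, 0.0156, 0.2944]
tool_rot: [180.0, 0.0, 75.8]
contact_force: [-0.6, -0.9, -0.9]
finger_gap: 0.001
grip_force: 0.0
```

```bash
python3 -c "
from h import *;st()
import cv2
a=r.capture('side')[150:290,260:440]
cv2.imwrite('pics/s6.png',cv2.resize(a,None,fx=3.5,fy=3.5,interpolation=2))"
```

```text
t 10.65 nest xy mm [-175.1   -8.7] z 0.2944 yaw err 0.13 F [-0.6 -0.9 -0.9] gap 0.0
```

View pics/s6.png

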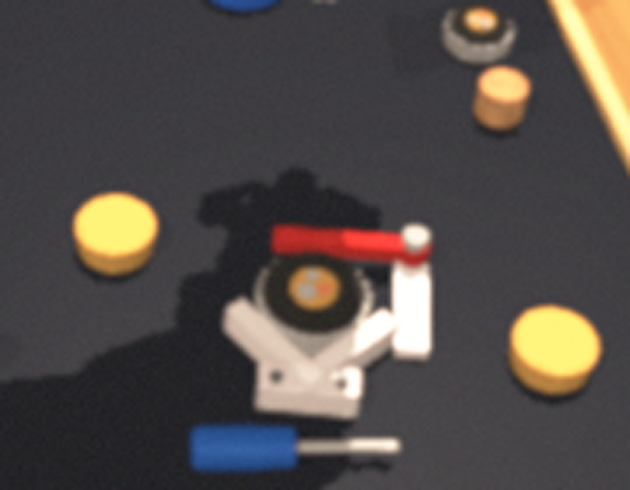

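The red arm lies across the mouth from (415,240) to (275,240). The cushion is unchanged in the V, and the tins, cork and screwdriver are where they were. Handing in.

```bash
python3 -c "from plant import r;print(r.close_job())"
```

```text
the job is handed in; nothing more can be done
None
```

I pushed the cushion home against both jaws, then shut the red arm to its stop; the gripper is clear, the tins, cork and screwdriver look unmoved, and I handed the job in at about 11 s (no verdict was shown).

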